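# Open the glaze spray pot

## Task

Open the glaze spray pot for refilling: its filler cap is a sprung push-and-twist bayonet, so push the cap down against its spring, twist it counter-clockwise (seen from above) to the end stop and lift it off, without forcing it at any point. Then stand the cap upright on its stem in the grey tray, set down and not dropped, and leave the other things on the bench alone.

Things in the scene. Friction and masses are not known exactly. Their poses are not given: they have to be found in the camera images.
- cap_grip (a point): Centre of the thumb bar on the black filler cap (loose, about 0.12 kg). Bar: 54 mm long along this point's x, 14 mm wide along y, from 12 mm below to 12.5 mm above the point (z up). Under it a disc 68 mm across, 8 mm thick, then a steel stem 35 mm across with its foot 41.5 mm below the point; at the foot two lugs 8 mm wide, 7 mm high reach 25 mm from the axis, one to each side along x.
- pot_neck (a point): Centre of the top face of the pot's neck (70 mm outside, bore 36 mm), 110 mm above the bench, z up. Inside it, unseen, is the bayonet. The locked cap has play and starts anywhere in it: kept pressed it turns 44 to 68 degrees counter-clockwise to a hard end stop. Only in the last 9 degrees before that stop is it under the exit slots.
- cap: The cap; origin at the centre of the stem's foot, axes as cap_grip. Locked, a spring holds it up with 5 N, its disc 6.5 mm above the neck, cap_grip 26.5 mm above pot_neck. Pressing 4.5 mm clears the catch; at 6.5 mm (spring 9 N) the disc meets the neck, a hard stop. Over 60 N between cap and pot, pressing, turning or pulling, damages the catch.
- pot: Aluminium spray pot, 110 mm across, on a 140 mm square foot plate screwed to the bench; origin under pot_neck at z = 0; its brass side nipple says nothing of where the slots are. Let up at the end stop, the freed cap rises to 5 mm above its locked height and lifts straight out (1 mm side play) in 15 mm more; let up earlier, it stays held below its locked height or snaps back.
- tile_tray: Empty shallow grey metal tray, loose, 170 mm (its x) by 260 mm (its y); origin at the centre of its underside, floor 3 mm thick, rim 16 mm high, walls 3 mm.
- glaze_pot2: Bystander: small glaze pot with white lid, 48 mm across, 53 mm tall; origin at the centre of its underside.
- mug_white: Bystander: white mug, 92 mm tall, 123 mm with handle; origin at its underside.
- orn_star: Bystander: flat clay star, 67 mm across, 9 mm thick; origin at its underside.

How it is judged:
By the outcome, as a careful person would: the job done as asked, in the order asked, and still so for the second after the job is handed in, with the robot touching nothing.
It also fails if it takes over 70 s, if anything falls off the work surface, if the arm or the gripper's body presses on something with over 40 N, if the wrist force passes 120 N, or if a joint passes its speed limit or range.

## Robot

A 6-joint arm with a two-finger parallel gripper is mounted at the origin on the work surface; the furniture and walls round the work are solid. World frame = base frame: x ahead of the robot, y to its left, z up, the work surface at z = 0. Lengths are in m, angles in rad, forces in N, time in s.
With the tool pointing down it reaches from about 0.4 to 0.825 m from the base axis. Payload 7 kg.
Tool frame: the origin (TCP) lies at the very end of the fingers, on their centre line; the grasp point (between the pads) lies 19 mm behind it; z points along the fingers, x is the direction in which the jaws open and shut, and the axes are right-handed (so a half turn about z gives the same grasp; the last joint's range is limited). The gripper opens to 85 mm and grips with 20 to 120 N. Pads are 22 mm wide; open, the fingers measure 114 mm over their backs; the gripper's body (76 mm by 85 mm) begins 54 mm behind the grasp point. The pads swing forward as they close: fully open they stand 13 mm farther back than shut.
Start: joints at [1.618, 0.359, 0.012, 0, -1.224, -0.288], TCP at [0.161, 0.655, 0.231] pointing down, gripper open.
Joint ranges: [-3.07, 3.07], [-1.43, 2.12], [-1.02, 1.25], [-3.03, 1.67], [-3.05, -0], [-3.03, 3.03]. Speed limits (rad/s): [2.39, 2.39, 3.01, 3.14, 3.14, 3.14].

## Interface

Orientations are given as a unit quaternion [w, x, y, z].
In Python, from plant import ctrl, cams gives the robot as it stands.
- The arm moves only by the tool servo_tool, never from a script. Its argument "rows" is a list that holds one entry, the list of rows, each a list of 7 numbers: the opening, from 0 (shut) to 1 (fully open), then the shift along the tool's x, y, z in cm, then the turn, a rotation vector about the tool's x, y, z in degrees. In form: [[[grip, tx, ty, tz, rx, ry, rz], ...]]. A call has 1 to 12 rows; each row is the pose to reach, as a shift and turn from the pose commanded when the call began, along the tool's axes at that moment; what a row does not reach only later rows make up. A row lasts 1/10 s, in which the tool goes at most 50 mm and 8.59 degrees, less where a joint would pass 70% of its speed; a pose out of reach is approached as far as the arm can. A call with a gripper value outside its range is refused whole. The fingers move at their own pace and stop on an object; "squeeze" is the grip in N (left out, the last holds). Time passes only in rows, so rows that repeat a pose let the fingers close. It gives the time, the measured TCP pose, the force and the opening at its end, in the units of the state.
- ctrl.observe(): the state, without advancing time (a new reading comes with each control period).
- cams.capture(name): name is "scene" or "top" or "wrist"; returns a dict with "color" (400x640x3 uint8, red, green, blue), "range_z" (400x640 float32, m along the optical axis (not along the pixel's ray), 0 where there is no reading), "fx", "fy", "cx", "cy" (pixels), "D" ([k1, k2, p1, p2, k3] as OpenCV has them; the pictures are not rectified), "view" (4x4, takes a point from world to camera coordinates). Camera axes: x right, y down, z forward; pixel columns grow to the right and rows downward; lengths in m; the calibration is good to about 2 mm. A picture is of the moment at which its call begins.
- ctrl.close_job(): hands the job in, once; it reports no verdict.
The state is a dict: "t": time; "qpos": joint angles; "qd": joint speeds; "tau": joint torques, N m; "eef_pos": TCP position; "ee_rot": TCP orientation; "wrist_force": force on the tool from outside, world axes, zero at the start; "wrist_torque": the same for the moment, N m; "width": finger opening in m.
Only numpy, scipy, OpenCV 4.12 (cv2) and the standard library are available. Lean on these libraries where they do the work, as an engineer would, in place of code of your own. Each camera call takes 0.05 s, during which the arm holds its last target.

## Working session

There is one attempt and no reset: what is moved stays moved. The work goes in short steps, Python scripts to look and compute and a tool call to move; the robot and the scene stay as the last step left them, time stands still between calls to the robot, and variables do not carry over. Pictures are saved under pics/ and viewed, and the job is handed in when it is done.

Besides the shell and the picture viewer there is one more tool, called after "Call:" as name(argument=value, ...), one argument or row to a line, values as JSON. servo_tool: Moves the arm, as the interface text tells. Its arguments: {"type":"object","properties":{"rows":{"type":"array"},"squeeze":{"type":"number"}},"required":["rows"]}

```bash
ls; mkdir -p pics
python3 - <<'E'
from plant import ctrl,cams
import cv2
print(ctrl.observe())
for n in ["scene","top","wrist"]:
    c=cams.capture(n); cv2.imwrite(f"pics/{n}0.png",c["color"][:,:,::-1]); print(n,c["fx"],c["fy"],c["cx"],c["cy"],c["D"],c["view"])
E
```

```text
pics
{'t': 0.0, 'qpos': array([ 1.61809144e+00,  3.59416041e-01,  1.10715150e-02, -3.05945796e-04,
       -1.22413915e+00, -2.88091805e-01]), 'qd': array([ 1.85634023e-05, -2.75656909e-04,  3.41466374e-04,  1.43586757e-03,
       -4.82251301e-04, -1.34403116e-04]), 'tau': array([-1.88773622e-03, -5.83322096e+01,  2.93417215e+01,  6.93655193e+00,
       -5.99930529e-03,  1.07800563e-06]), 'eef_pos': array([0.16090363, 0.65504479, 0.23035832]), 'ee_rot': array([-6.05878251e-04, -6.17017766e-01,  7.86948756e-01, -6.04471003e-04]), 'wrist_force': array([-0.20678326, -0.28890618,  0.16742217]), 'wrist_torque': array([ 0.02469092, -0.04281203,  0.01278469]), 'width': 0.08556195112840853}
scene 367.1590319053957 367.1590319053957 317.6761701461656 205.1139607412578 [-0.08017824  0.          0.          0.          0.        ] [[ 0.63792988 -0.76995568 -0.01461905 -0.39707068]
 [-0.51294417 -0.41067609 -0.75381259  0.40906594]
 [ 0.57439859  0.48837834 -0.65692683  0.56338792]
 [ 0.          0.          0.          1.        ]]
top 380.9647478858686 380.9647478858686 318.89304392011445 196.0409131403217 [-0.01575284  0.          0.          0.          0.        ] [[-0.0275106  -0.99943335 -0.01939456  0.03323878]
 [-0.98930874  0.03000141 -0.14271698  0.63898763]
 [ 0.14321798  0.01526098 -0.9895735   0.88405589]
 [ 0.          0.          0.          1.        ]]
wrist 343.1328651959143 343.1328651959143 317.3287552338486 199.13713075091874 [-0.06271984  0.          0.          0.          0.        ] [[-0.23799042 -0.97126695  0.0010368   0.67502406]
 [-0.93053712  0.22831598  0.28630837 -0.03818112]
 [-0.27831857  0.06717387 -0.95813696  0.37828166]
 [ 0.          0.          0.          1.        ]]
```

View pics/scene0.png

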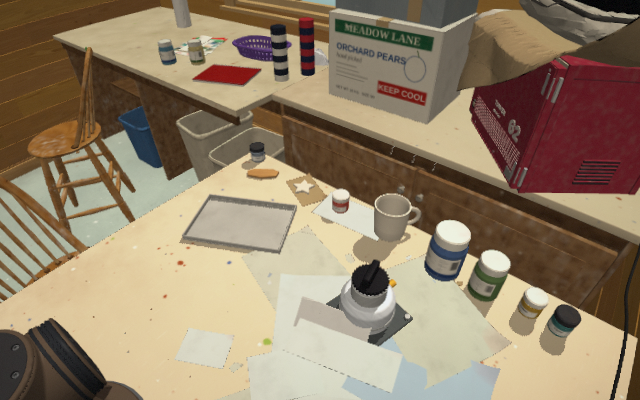

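View pics/top0.png

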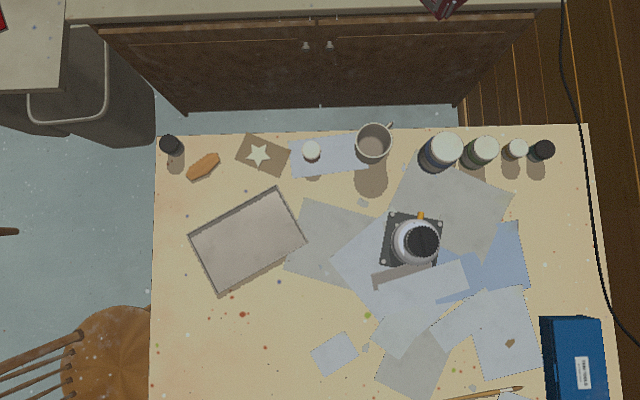

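View pics/wrist0.png

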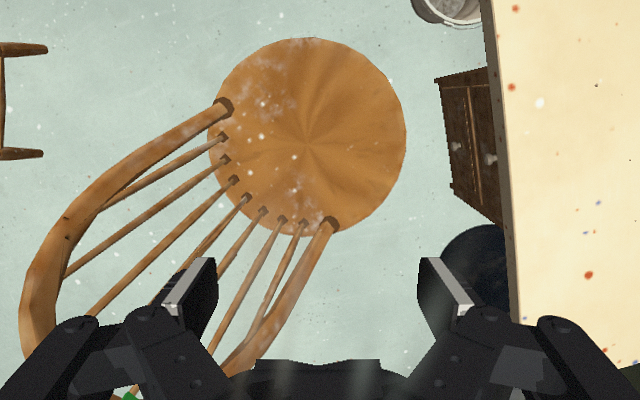

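The top view shows the pot and cap at about (415,240), the tray at (247,240), and the mug, small pot and star at the far edge. Next I'll measure with range points.

```bash
cat > h.py <<'E'
import numpy as np,cv2
from plant import ctrl,cams
def cap(n):
    c=cams.capture(n); c["K"]=np.array([[c["fx"],0,c["cx"]],[0,c["fy"],c["cy"]],[0,0,1]]); c["D"]=np.array(c["D"]); c["view"]=np.array(c["view"]); return c
def cloud(c):
    h,w=c["range_z"].shape
    u,v=np.meshgrid(np.arange(w),np.arange(h))
    n=cv2.undistortPoints(np.stack([u,v],-1).reshape(-1,1,2).astype(np.float64),c["K"],c["D"]).reshape(h,w,2)
    z=c["range_z"][...,None]; P=np.concatenate([n*z,z],-1)
    R=c["view"][:3,:3];t=c["view"][:3,3]
    return (P-t)@R
def plane(c,px,z):
    n=cv2.undistortPoints(np.array(px,float).reshape(-1,1,2),c["K"],c["D"]).reshape(-1,2)
    R=c["view"][:3,:3];t=c["view"][:3,3]
    d=np.c_[n,np.ones(len(n))]@R; o=-R.T@t
    return o+d*((z-o[2])/d[:,2])[:,None]
def proj(c,P):
    r,_=cv2.Rodrigues(c["view"][:3,:3]); return cv2.projectPoints(np.array(P,float).reshape(-1,1,3),r,c["view"][:3,3],c["K"],c["D"])[0].reshape(-1,2)
E
python3 - <<'E'
from h import *
for n in ["top","scene"]:
    c=cap(n);P=cloud(c);ok=c["range_z"]>0
    u0,u1,v0,v1=(375,450,200,275) if n=="top" else (320,420,240,350)
    cv2.imwrite(f"pics/{n}_crop.png",cv2.resize(c["color"][v0:v1,u0:u1,::-1],None,fx=7 if n=="top" else 5,fy=7 if n=="top" else 5,interpolation=cv2.INTER_CUBIC))
    S=P[v0:v1,u0:u1][ok[v0:v1,u0:u1]]
    print(n,np.histogram(S[:,2],bins=np.arange(-.005,.165,.005)))
    m=S[S[:,2]>.140]
    print("bar",len(m),m.mean(0),m[:,2].max(),cv2.minAreaRect((m[:,:2]*1000).astype(np.float32)))
    T=P[ok&(P[...,2]>.005)&(P[...,2]<.022)&(P[...,0]>.2)&(P[...,0]<.62)&(P[...,1]>.1)&(P[...,1]<.55)]
    print(len(T),T.min(0),T.max(0),cv2.minAreaRect((T[:,:2]*1000).astype(np.float32)))
E
```

```text
top (array([ 556, 1489,  818,  164,   27,  288,   77,  102,  112,   73,   97,
         38,   44,   44,  134,  208,  411,   54,   10,   15,   10,   17,
         22,   17,    7,  332,  223,   18,   11,   21,  126,   38,    0]), array([-0.005,  0.   ,  0.005,  0.01 ,  0.015,  0.02 ,  0.025,  0.03 ,
        0.035,  0.04 ,  0.045,  0.05 ,  0.055,  0.06 ,  0.065,  0.07 ,
        0.075,  0.08 ,  0.085,  0.09 ,  0.095,  0.1  ,  0.105,  0.11 ,
        0.115,  0.12 ,  0.125,  0.13 ,  0.135,  0.14 ,  0.145,  0.15 ,
        0.155,  0.16 ]))
bar 185 [ 0.52234668 -0.20985585  0.1480571 ] 0.15275515527685318 ((522.7109985351562, -210.7089385986328), (53.22320556640625, 14.638578414916992), 12.478538513183594)
1428 [0.2169769  0.10001978 0.00500119] [0.61988823 0.43745813 0.02087497] ((419.13385009765625, 269.63348388671875), (335.623779296875, 403.7255859375), 89.24604797363281)
scene (array([1851, 3596,  723,   46,   95,  914,  200,  218,  241,  162,  169,
        101,  110,   95,  198,  234,  558,   62,   52,   60,   57,   59,
        115,   39,   31,  497,  204,   32,   23,   22,  163,   29,    0]), array([-0.005,  0.   ,  0.005,  0.01 ,  0.015,  0.02 ,  0.025,  0.03 ,
        0.035,  0.04 ,  0.045,  0.05 ,  0.055,  0.06 ,  0.065,  0.07 ,
        0.075,  0.08 ,  0.085,  0.09 ,  0.095,  0.1  ,  0.105,  0.11 ,
        0.115,  0.12 ,  0.125,  0.13 ,  0.135,  0.14 ,  0.145,  0.15 ,
        0.155,  0.16 ]))
bar 214 [ 0.51901439 -0.21332291  0.14793406] 0.15140931329421428 ((521.6573486328125, -212.03384399414062), (54.817176818847656, 14.097953796386719), 11.688426971435547)
623 [0.40996164 0.10058488 0.00500146] [0.61951966 0.34974593 0.01901302] ((533.1773071289062, 217.48736572265625), (171.88375854492188, 218.6519775390625), 27.933095932006836)
```

View pics/top_crop.png

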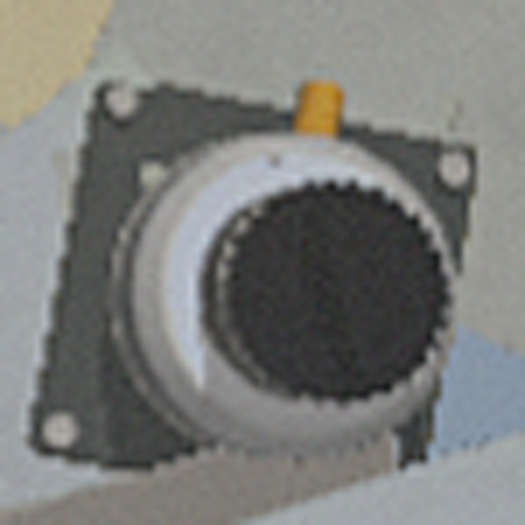

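View pics/scene_crop.png

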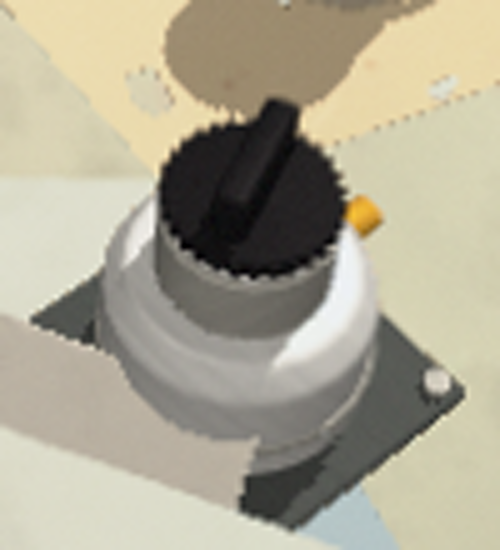

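```bash
cat >> h.py <<'E'
from scipy.spatial.transform import Rotation as Rn
def delta(p,yaw,s=None):
    """shift (cm) & rotvec (deg) in tool axes to TCP pos p, tool-down with tool x at yaw deg"""
    s=s or ctrl.observe(); w,x,y,z=s["ee_rot"]; R=Rn.from_quat([x,y,z,w])
    y0=np.radians(yaw); X=np.array([np.cos(y0),np.sin(y0),0]);Z=np.array([0,0,-1.]);T=Rn.from_matrix(np.c_[X,np.cross(Z,X),Z])
    return np.round(R.inv().apply(np.array(p)-s["eef_pos"])*100,2),np.round((R.inv()*T).as_rotvec(degrees=True),1)
E
python3 - <<'E'
from h import *
c=cap("top")
for n in ["top","scene"]:
    c2=cap(n);P=cloud(c2);ok=(c2["range_z"]>0)&(abs(P[...,0]-.52)<.05)&(abs(P[...,1]+.21)<.05)
    d=P[ok&(P[...,2]>.116)&(P[...,2]<.133)]
    print(n,"disc",cv2.minEnclosingCircle((d[:,:2]*1000).astype(np.float32)),np.median(d[:,2]),d[:,:2].min(0),d[:,:2].max(0))
    b=P[ok&(P[...,2]>.1435)];print("bar z",np.median(b[:,2]),cv2.minAreaRect((b[:,:2]*1000).astype(np.float32)))
P=cloud(c)
hsv=cv2.cvtColor(c["color"],cv2.COLOR_RGB2HSV)
roi=c["color"][170:310,175:320,::-1]; cv2.imwrite("pics/tray.png",cv2.resize(roi,None,fx=4,fy=4))
# tray rim points: height ~16mm
px=[(188,235),(277,186),(307,241),(219,297)]
print(plane(c,px,.016))
print(np.median(P[230:250,240:255],axis=(0,1)), np.median(P[330:340,230:240],axis=(0,1)))
print(ctrl.observe()["t"])
for p,y in [((.5,.3,.25),142-40),((.522,-.211,.23),102)]: print(delta(p,y))
E
```

```text
top disc ((522.396484375, -210.56643676757812), 35.34772491455078) 0.12447525491219362 [ 0.48943727 -0.24522543] [ 0.55547923 -0.17560799]
bar z 0.14872423968607065 ((522.8065795898438, -210.64939880371094), (53.001617431640625, 14.964081764221191), 12.322503089904785)
scene disc ((522.6588134765625, -212.10731506347656), 36.06163787841797) 0.12434368489620495 [ 0.48747423 -0.24726331] [ 0.55773219 -0.17653393]
bar z 0.148866411557205 ((520.91162109375, -212.25531005859375), (53.900062561035156, 14.788864135742188), 12.846588134765625)
[[0.55536054 0.34596157 0.016     ]
 [0.67300042 0.12078018 0.016     ]
 [0.53225889 0.04782663 0.016     ]
 [0.40202822 0.26637745 0.016     ]]
[0.54056388 0.19987604 0.00353915] [0.30993914 0.23174653 0.00053212]
0.4
(array([ 26.43, -41.4 ,  -1.88]), array([ -0. ,  -0. , 154.2]))
(array([ 75.53, -55.73,   0.13]), array([ -0. ,  -0. , 154.2]))
```

View pics/tray.png

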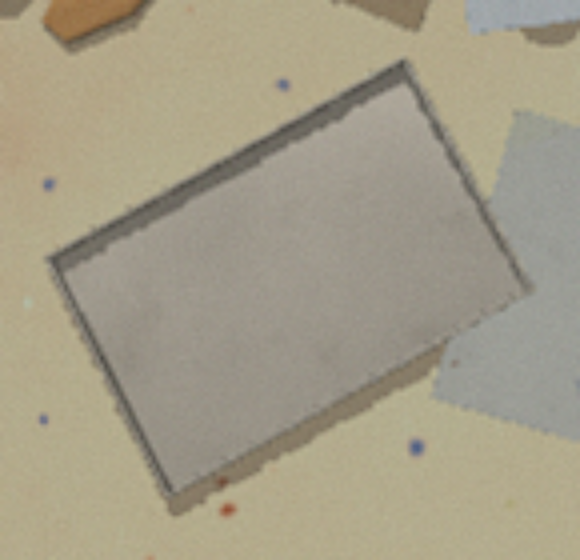

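The tray is centred near (0.540, 0.196). The cap is at (0.522, -0.211) with bar yaw of about 12.4° and its top at z 0.149. I'll move over via a waypoint.

Call:
servo_tool(
  rows=[
    [[0.6,2.2,-3.4,0,0,0,7],[0.6,4.4,-6.9,0,0,0,14],[0.6,6.6,-10.3,0,0,0,21],[0.6,8.8,-13.8,0,0,0,28],[0.6,11,-17.2,0,0,0,35],[0.6,13.2,-20.7,0,0,0,42],[0.6,15.4,-24.1,0,0,0,49],[0.6,17.6,-27.6,0,0,0,56],[0.6,19.8,-31,0,0,0,63],[0.6,22,-34.5,0,0,0,70],[0.6,24.2,-37.9,0,0,0,77],[0.6,26.4,-41.4,0,0,0,84]],
  ],
)

```text
t: 1.6
eef_pos: [0.501, 0.2991, 0.2316]
ee_rot: [0.0, 0.07, 0.998, 0.0]
wrist_force: [0.4, 1.0, -0.3]
width: 0.0509
```

Run:
```python
from h import *
print(delta((.522,-.211,.23),102.4),ctrl.observe())
```

```text
(array([ -9.24, -50.21,   0.14]), array([ 0. , -0. , 69.5])) {'t': 1.6, 'qpos': array([ 8.73139297e-01,  2.08642497e-01, -1.95732277e-01, -2.68848623e-05,
       -1.16577764e+00, -1.01400715e+00]), 'qd': array([-0.74906952,  0.1412293 ,  0.17921549,  0.00201462, -0.03674285,
       -0.46838355]), 'tau': array([  4.20123205, -48.08284879,  27.33098209,   6.63862824,
        -0.0570053 ,   0.75936344]), 'eef_pos': array([0.50099222, 0.29909277, 0.23164778]), 'ee_rot': array([1.78950626e-04, 7.03809813e-02, 9.97520132e-01, 2.67926670e-04]), 'wrist_force': array([ 0.37426358,  1.02854393, -0.25444845]), 'wrist_torque': array([ 0.06334544, -0.05406993, -0.05682908]), 'width': 0.050922297603651315}
```

Call:
servo_tool(
  rows=[
    [[0.6,-0.8,-4.2,0,0,0,6],[0.6,-1.5,-8.4,0,0,0,12],[0.6,-2.3,-12.6,0,0,0,18],[0.6,-3.1,-16.7,0,0,0,24],[0.6,-3.8,-20.9,0,0,0,30],[0.6,-4.6,-25.1,0,0,0,36],[0.6,-5.4,-29.3,0,0,0,42],[0.6,-6.2,-33.5,0,0,0,48],[0.6,-6.9,-37.7,0,0,0,54],[0.6,-7.7,-41.9,0,0,0,60],[0.6,-8.5,-46,0,0,0,66],[0.6,-9.2,-50.2,0,0,0,69.5]],
  ],
)

```text
t: 2.8
eef_pos: [0.5231, -0.2112, 0.2316]
ee_rot: [0.0, 0.626, 0.78, 0.0]
wrist_force: [1.2, 0.8, 0.3]
width: 0.0512
```

Run:
```python
from h import *
c=cap("wrist");cv2.imwrite("pics/w1.png",c["color"][:,:,::-1])
P=cloud(c);ok=(c["range_z"]>0)&(abs(P[...,0]-.52)<.05)&(abs(P[...,1]+.21)<.05)
d=P[ok&(P[...,2]>.116)&(P[...,2]<.133)]
print("disc",cv2.minEnclosingCircle((d[:,:2]*1000).astype(np.float32)),np.median(d[:,2]),d[:,:2].min(0),d[:,:2].max(0))
b=P[ok&(P[...,2]>.1435)&(P[...,2]<.156)];print("bar z",np.median(b[:,2]),cv2.minAreaRect((b[:,:2]*1000).astype(np.float32)))
s=ctrl.observe();print(s["t"],s["eef_pos"],s["qpos"],s["wrist_force"],delta((.522,-.211,.23),102.4))
```

```text
disc ((520.5565185546875, -209.71229553222656), 35.47758102416992) 0.12411110916586965 [ 0.48523651 -0.24476333] [ 0.5550893  -0.17436792]
bar z 0.14837594549305222 ((519.8607177734375, -209.89674377441406), (53.03337860107422, 13.987171173095703), 10.99044132232666)
2.85 [ 0.52283372 -0.21577945  0.23123335] [-0.04438646  0.17961957 -0.23434679  0.00166185 -1.15724522 -1.31378643] [ 1.89111397 -4.24823556  1.31873114] (array([0.48, 0.02, 0.12]), array([-0. ,  0.1, -0.2]))
```

View pics/w1.png

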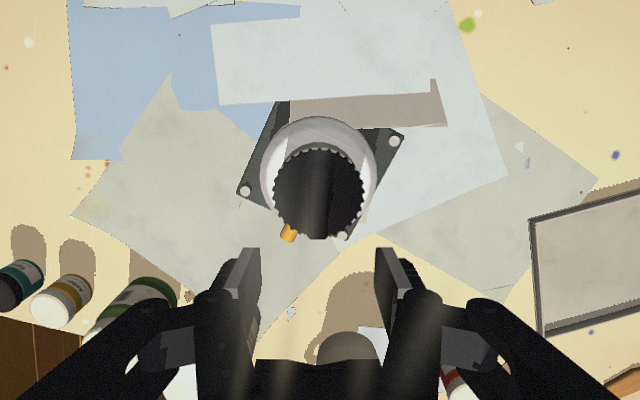

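Call:
servo_tool(
  rows=[
    [[0.6,0,0,0,0,0,0],[0.6,0,0,0,0,0,0],[0.6,0,0,0,0,0,0],[0.6,0,0,0,0,0,0]],
  ],
)

```text
t: 3.25
eef_pos: [0.5233, -0.2085, 0.2316]
ee_rot: [0.0, 0.624, 0.782, 0.0]
wrist_force: [0.2, 0.1, -0.0]
width: 0.0515
```

Run:
```python
from h import *
c=cap("wrist")
P=cloud(c);ok=(c["range_z"]>0)&(abs(P[...,0]-.52)<.05)&(abs(P[...,1]+.21)<.05)
d=P[ok&(P[...,2]>.116)&(P[...,2]<.133)]
print("disc",cv2.minEnclosingCircle((d[:,:2]*1000).astype(np.float32)),np.median(d[:,2]))
b=P[ok&(P[...,2]>.1435)&(P[...,2]<.156)];print("bar z",np.median(b[:,2]),cv2.minAreaRect((b[:,:2]*1000).astype(np.float32)))
s=ctrl.observe();print(s["t"],s["eef_pos"],s["qpos"],s["wrist_force"],s["wrist_torque"],delta((.5215,-.211,.165),102),delta((.5215,-.211,.1275),102))
```

```text
disc ((520.59619140625, -209.81517028808594), 35.54146957397461) 0.12411760568932316
bar z 0.14838741818123766 ((520.0050048828125, -209.85739135742188), (53.283233642578125, 13.98708724975586), 11.06132698059082)
3.3 [ 0.52333841 -0.20847239  0.23156944] [-3.16960851e-02  1.75399301e-01 -2.38122013e-01 -5.06981521e-05
 -1.15678679e+00 -1.31561262e+00] [ 0.94746677  0.34697692 -0.67930261] [-0.02223473 -0.05636585 -0.05021318] (array([-0.21, -0.24,  6.66]), array([0. , 0. , 0.8])) (array([-0.2 , -0.24, 10.41]), array([0. , 0. , 0.8]))
```

Call:
servo_tool(
  rows=[
    [[0.5,-0.2,-0.2,2,0,0,0.5],[0.5,-0.2,-0.2,4,0,0,0.5],[0.5,-0.2,-0.2,6,0,0,0.5],[0.5,-0.2,-0.2,7.5,0,0,0.5],[0.5,-0.2,-0.2,8.5,0,0,0.5],[0.5,-0.2,-0.2,9.4,0,0,0.5],[0.5,-0.2,-0.2,10,0,0,0.5],[0.5,-0.2,-0.2,10.4,0,0,0.5],[0.5,-0.2,-0.2,10.4,0,0,0.5],[0.5,-0.2,-0.2,10.4,0,0,0.5],[0.5,-0.2,-0.2,10.4,0,0,0.5]],
  ],
  squeeze=30,
)

```text
t: 4.4
eef_pos: [0.5219, -0.2119, 0.1278]
ee_rot: [0.0, 0.628, 0.778, 0.0]
wrist_force: [0.3, -0.3, -0.4]
width: 0.0424
```

Run:
```python
from h import *
s=ctrl.observe();print(s["t"],s["eef_pos"],s["qpos"],s["wrist_force"],s["wrist_torque"],s["width"])
c=cap("wrist");cv2.imwrite("pics/w2.png",c["color"][:,:,::-1])
```

```text
4.4 [ 0.52193537 -0.21193649  0.12779922] [-3.82100844e-02  2.66418359e-01 -3.76917856e-01  1.45598392e-04
 -9.26602981e-01 -1.31964932e+00] [ 0.31013928 -0.34129018 -0.3622759 ] [ 0.00097735 -0.02819814  0.06281157] 0.04240498896575842
```

View pics/w2.png

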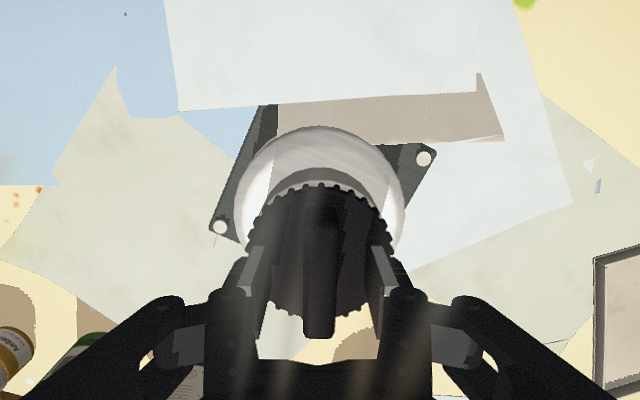

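The bar runs from (318,190) to (318,335), between the pads. I'll close gently and check the forces.

Call:
servo_tool(
  rows=[
    [[0.3,0.1,0,0,0,0,0],[0.2,0.1,0,0,0,0,0],[0.1,0.1,0,0,0,0,0],[0,0.1,0,0,0,0,0],[0,0.1,0,0,0,0,0],[0,0.1,0,0,0,0,0],[0,0.1,0,0,0,0,0]],
  ],
  squeeze=30,
)

```text
t: 5.15
eef_pos: [0.5216, -0.211, 0.1276]
ee_rot: [0.0, 0.628, 0.778, 0.0]
wrist_force: [0.1, -0.8, 3.1]
width: 0.0136
```

```bash
cat > st.py <<'E'
from h import *
s=ctrl.observe();w,x,y,z=s["ee_rot"];X=Rn.from_quat([x,y,z,w]).as_matrix()[:,0]
np.set_printoptions(precision=4,suppress=True)
print(s["t"],"pos",s["eef_pos"],"yaw",np.degrees(np.arctan2(X[1],X[0])),"F",s["wrist_force"],"M",s["wrist_torque"],"w",s["width"],"q6",s["qpos"][5])
E
python3 st.py
```

```text
5.15 pos [ 0.5216 -0.211   0.1276] yaw 102.20726161339695 F [ 0.1081 -0.7547  3.1232] M [-0.4528  0.2711 -0.1428] w 0.013612880116098297 q6 -1.3215261341512847
```

Call:
servo_tool(
  rows=[
    [[0,0,0,0,0,0,0],[0,0,0,0,0,0,0],[0,0,0,0.1,0,0,0],[0,0,0,0.2,0,0,0],[0,0,0,0.3,0,0,0],[0,0,0,0.3,0,0,0],[0,0,0,0.3,0,0,0]],
  ],
  squeeze=80,
)

```text
t: 5.85
eef_pos: [0.5215, -0.211, 0.1245]
ee_rot: [0.0, 0.628, 0.778, -0.0]
wrist_force: [-0.5, -1.0, 4.8]
width: 0.0126
```

```bash
python3 st.py
```

```text
5.85 pos [ 0.5215 -0.211   0.1245] yaw 102.21550507609193 F [-0.5375 -1.0214  4.8111] M [-0.5262  0.2866 -0.0478] w 0.012643467025187632 q6 -1.321452668031507
```

Call:
servo_tool(
  rows=[
    [[0,0,0,0.1,0,0,0],[0,0,0,0.2,0,0,0],[0,0,0,0.25,0,0,0],[0,0,0,0.25,0,0,0],[0,0,0,0.25,0,0,0]],
  ],
)

```text
t: 6.35
eef_pos: [0.5216, -0.211, 0.1222]
ee_rot: [0.0, 0.628, 0.778, 0.0]
wrist_force: [-1.8, -0.4, 5.9]
width: 0.0125
```

```bash
python3 st.py
```

```text
6.35 pos [ 0.5216 -0.211   0.1222] yaw 102.22157945931652 F [-1.7999 -0.4361  5.9074] M [-0.3962  0.5072 -0.0513] w 0.012510557520505521 q6 -1.321451279951768
```

Call:
servo_tool(
  rows=[
    [[0,0,0,0.05,0,0,0],[0,0,0,0.05,0,0,0],[0,0,0,0.05,0,0,0]],
  ],
)

```text
t: 6.65
eef_pos: [0.5216, -0.211, 0.1217]
ee_rot: [0.0, 0.628, 0.778, 0.0]
wrist_force: [-2.4, -1.2, 6.0]
width: 0.0122
```

Call:
servo_tool(
  rows=[
    [[0,0,0,0.03,0,0,0],[0,0,0,0.03,0,0,0],[0,0,0,0.03,0,0,0]],
  ],
)

```text
t: 6.95
eef_pos: [0.5216, -0.211, 0.1215]
ee_rot: [0.0, 0.628, 0.778, 0.0]
wrist_force: [-0.2, -0.1, 6.9]
width: 0.0121
```

```bash
python3 st.py
```

```text
6.95 pos [ 0.5216 -0.211   0.1215] yaw 102.22072615791892 F [-0.1748 -0.1415  6.9494] M [-0.3819  0.559   0.0458] w 0.012110370239523003 q6 -1.3214345615724918
```

Call:
servo_tool(
  rows=[
    [[0,0,0,0,0,0,-2],[0,0,0,0,0,0,-5],[0,0,0,0,0,0,-8],[0,0,0,0,0,0,-8]],
  ],
)

```text
t: 7.35
eef_pos: [0.5221, -0.2108, 0.1216]
ee_rot: [0.001, 0.571, 0.821, 0.0]
wrist_force: [-0.2, 0.7, 7.4]
width: 0.0123
```

```bash
python3 st.py
```

```text
7.35 pos [ 0.5221 -0.2108  0.1216] yaw 110.33920063435124 F [-0.1612  0.6627  7.3625] M [0.0213 0.1913 0.061 ] w 0.012316446312772844 q6 -1.1799090246247914
```

Call:
servo_tool(
  rows=[
    [[0,0,0,0,0,0,-4],[0,0,0,0,0,0,-8],[0,0,0,0,0,0,-12],[0,0,0,0,0,0,-12]],
  ],
)

```text
t: 7.75
eef_pos: [0.5222, -0.2108, 0.1216]
ee_rot: [0.001, 0.482, 0.876, 0.0]
wrist_force: [0.8, 0.2, 6.9]
width: 0.0123
```

```bash
python3 st.py
```

```text
7.75 pos [ 0.5222 -0.2108  0.1216] yaw 122.37400861058285 F [0.8355 0.2194 6.8584] M [0.0941 0.0932 0.0249] w 0.012337638139357511 q6 -0.969886378839522
```

Call:
servo_tool(
  rows=[
    [[0,0,0,0,0,0,-4],[0,0,0,0,0,0,-8],[0,0,0,0,0,0,-12],[0,0,0,0,0,0,-16],[0,0,0,0,0,0,-20],[0,0,0,0,0,0,-20]],
  ],
)

```text
t: 8.35
eef_pos: [0.5222, -0.2108, 0.1216]
ee_rot: [0.001, 0.323, 0.947, 0.0]
wrist_force: [0.3, 0.5, 6.7]
width: 0.0128
```

```bash
python3 st.py
```

```text
8.35 pos [ 0.5222 -0.2108  0.1216] yaw 142.37096384652628 F [0.3365 0.4855 6.7174] M [0.1146 0.088  0.0181] w 0.012771854386608704 q6 -0.6208571904521168
```

Call:
servo_tool(
  rows=[
    [[0,0,0,0,0,0,-1.5],[0,0,0,0,0,0,-3],[0,0,0,0,0,0,-3]],
  ],
  squeeze=60,
)

```text
t: 8.65
eef_pos: [0.5222, -0.2107, 0.1216]
ee_rot: [0.001, 0.298, 0.954, 0.0]
wrist_force: [-0.5, 1.2, 7.6]
width: 0.0123
```

```bash
python3 st.py
```

```text
8.65 pos [ 0.5222 -0.2107  0.1216] yaw 145.27793772559477 F [-0.4776  1.2156  7.5994] M [ 0.2034  0.1102 -0.0372] w 0.012256700355587583 q6 -0.5700713541395942
```

Call:
servo_tool(
  rows=[
    [[0,0,0,0,0,0,-1.5],[0,0,0,0,0,0,-2],[0,0,0,0,0,0,-2]],
  ],
)

```text
t: 8.95
eef_pos: [0.522, -0.2107, 0.1216]
ee_rot: [0.001, 0.282, 0.959, 0.0]
wrist_force: [-1.4, 0.1, 7.1]
width: 0.0124
```

```bash
python3 st.py
```

```text
8.95 pos [ 0.522  -0.2107  0.1216] yaw 147.20467601066153 F [-1.4384  0.0672  7.1372] M [ 0.3326  0.3306 -0.3963] w 0.012394457138374919 q6 -0.5361672161890925
```

Call:
servo_tool(
  rows=[
    [[0,0,0,0,0,0,-0.7],[0,0,0,0,0,0,-0.7]],
  ],
)

```text
t: 9.15
eef_pos: [0.522, -0.2107, 0.1216]
ee_rot: [0.001, 0.277, 0.961, 0.0]
wrist_force: [-0.9, 0.8, 8.4]
width: 0.0118
```

```bash
python3 st.py
```

```text
9.15 pos [ 0.522  -0.2107  0.1216] yaw 147.88482077100815 F [-0.9491  0.7838  8.3937] M [ 0.2914  0.3248 -0.631 ] w 0.011818009611600106 q6 -0.5242056293975279
```

The end stop is at 45°, reached with 0.63 Nm. I'll relieve the torque and let the cap up slowly.

Call:
servo_tool(
  rows=[
    [[0,0,0,0,0,0,1],[0,0,0,0,0,0,2.5],[0,0,0,-0.2,0,0,2.5],[0,0,0,-0.4,0,0,2.5],[0,0,0,-0.6,0,0,2.5],[0,0,0,-0.6,0,0,2.5]],
  ],
)

```text
t: 9.75
eef_pos: [0.5219, -0.2107, 0.1273]
ee_rot: [0.001, 0.297, 0.955, 0.0]
wrist_force: [1.9, 0.9, 4.0]
width: 0.0119
```

```bash
python3 st.py
```

```text
9.75 pos [ 0.5219 -0.2107  0.1273] yaw 145.4129085411111 F [1.9003 0.9081 3.9933] M [ 0.2375 -0.4975  0.0418] w 0.01193783134960062 q6 -0.567447028335271
```

Call:
servo_tool(
  rows=[
    [[0,0,0,-0.1,0,0,0],[0,0,0,-0.2,0,0,0],[0,0,0,-0.2,0,0,0]],
  ],
)

```text
t: 10.05
eef_pos: [0.5217, -0.2108, 0.1291]
ee_rot: [0.0, 0.297, 0.955, 0.0]
wrist_force: [1.9, 0.9, 2.5]
width: 0.0123
```

Call:
servo_tool(
  rows=[
    [[0,0,0,-0.1,0,0,0],[0,0,0,-0.2,0,0,0],[0,0,0,-0.2,0,0,0]],
  ],
)

```text
t: 10.35
eef_pos: [0.5214, -0.2109, 0.131]
ee_rot: [-0.0, 0.297, 0.955, -0.0]
wrist_force: [2.8, -0.2, 0.6]
width: 0.0127
```

```bash
python3 st.py
```

```text
10.35 pos [ 0.5214 -0.2109  0.131 ] yaw 145.39843812679706 F [ 2.8005 -0.2382  0.6431] M [-0.1432 -1.0941 -0.0632] w 0.012712754830454897 q6 -0.5675628281540496
```

Call:
servo_tool(
  rows=[
    [[0,-0.05,0.03,-0.1,0,0,0],[0,-0.05,0.03,-0.2,0,0,0],[0,-0.05,0.03,-0.3,0,0,0],[0,-0.05,0.03,-0.3,0,0,0]],
  ],
)

```text
t: 10.75
eef_pos: [0.5213, -0.2109, 0.1337]
ee_rot: [-0.001, 0.297, 0.955, -0.0]
wrist_force: [0.3, -0.9, -1.3]
width: 0.0122
```

```bash
python3 st.py
```

```text
10.75 pos [ 0.5213 -0.2109  0.1337] yaw 145.3880583447886 F [ 0.2979 -0.9402 -1.2975] M [-0.2457 -0.3288  0.0271] w 0.012229125305305753 q6 -0.5674905730920505
```

Call:
servo_tool(
  rows=[
    [[0,0,0,-0.2,0,0,0],[0,0,0,-0.4,0,0,0],[0,0,0,-0.6,0,0,0],[0,0,0,-0.8,0,0,0],[0,0,0,-0.8,0,0,0]],
  ],
)

```text
t: 11.25
eef_pos: [0.5221, -0.2109, 0.1424]
ee_rot: [0.0, 0.297, 0.955, 0.0]
wrist_force: [0.3, -0.6, -1.7]
width: 0.0123
```

Call:
servo_tool(
  rows=[
    [[0,0,0,-0.3,0,0,0],[0,0,0,-0.6,0,0,0],[0,0,0,-1.0,0,0,0],[0,0,0,-1.5,0,0,0],[0,0,0,-1.5,0,0,0]],
  ],
)

```text
t: 11.75
eef_pos: [0.5225, -0.211, 0.158]
ee_rot: [0.001, 0.297, 0.955, 0.0]
wrist_force: [-0.5, -1.3, -0.7]
width: 0.0122
```

```bash
python3 st.py
```

```text
11.75 pos [ 0.5225 -0.211   0.158 ] yaw 145.4102243750973 F [-0.5338 -1.2791 -0.7144] M [-0.0101 -0.053  -0.0512] w 0.012229677935092354 q6 -0.5675175565671958
```

Cap is free. I'll raise it and carry it to the tray.

Call:
servo_tool(
  rows=[
    [[0,0,0,-2,0,0,0],[0,0,0,-4,0,0,0],[0,1.1,1.7,-5,0,0,0],[0,3.2,5.2,-5,0,0,0],[0,5.7,9.1,-5,0,0,0],[0,8.4,13.4,-5,0,0,0],[0,11,17.6,-5,0,0,0],[0,13.7,21.9,-5,0,0,0],[0,16.3,26,-5,0,0,0],[0,18.7,29.9,-5,0,0,0],[0,20.6,32.9,-5,0,0,0],[0,21.6,34.5,-5,0,0,0]],
  ],
)

```text
t: 12.95
eef_pos: [0.54, 0.1986, 0.2069]
ee_rot: [0.0, 0.296, 0.955, 0.0]
wrist_force: [1.0, -0.6, -2.0]
width: 0.0125
```

Call:
servo_tool(
  rows=[
    [[0,0,0,0,0,0,0],[0,0,0,0,0,0,0],[0,0,0,0,0,0,0],[0,0,0,0,0,0,0]],
  ],
)

```text
t: 13.35
eef_pos: [0.5401, 0.1946, 0.2071]
ee_rot: [0.0, 0.298, 0.955, 0.0]
wrist_force: [1.3, -0.1, -1.4]
width: 0.0122
```

```bash
python3 st.py
python3 - <<'E'
from h import *
for n in ["scene","top","wrist"]:
    c=cap(n);cv2.imwrite(f"pics/{n}3.png",c["color"][:,:,::-1])
    P=cloud(c);p=ctrl.observe()["eef_pos"]
    d=P[(c["range_z"]>0)&(np.hypot(P[...,0]-p[0],P[...,1]-p[1])<.045)&(P[...,2]>.08)&(P[...,2]<p[2]+.03)]
    print(n,len(d),np.histogram(d[:,2],np.arange(.16,.24,.004)))
E
```

```text
13.35 pos [0.5401 0.1946 0.2071] yaw 145.32432268835566 F [ 1.2708 -0.1051 -1.3626] M [ 0.0403  0.0443 -0.0047] w 0.012242825493552472 q6 -1.2917055176857293
scene 619 (array([  0,   0,   0,   9,  24,  19,   0,   0,  10,  39, 231,  46,  17,
        26,  25,  35,  67,  45,  19]), array([0.16 , 0.164, 0.168, 0.172, 0.176, 0.18 , 0.184, 0.188, 0.192,
       0.196, 0.2  , 0.204, 0.208, 0.212, 0.216, 0.22 , 0.224, 0.228,
       0.232, 0.236]))
top 396 (array([  0,   0,   0,   0,   0,   0,   0,   0,   1,   9, 144, 153,   4,
         5,  12,   6,  25,  35,   2]), array([0.16 , 0.164, 0.168, 0.172, 0.176, 0.18 , 0.184, 0.188, 0.192,
       0.196, 0.2  , 0.204, 0.208, 0.212, 0.216, 0.22 , 0.224, 0.228,
       0.232, 0.236]))
wrist 13395 (array([   0,    0,    0,    0,    0,    0,    0,    0,    3,  227, 5779,
       1387,  135,  244,  337,  369, 2555, 1833,  405]), array([0.16 , 0.164, 0.168, 0.172, 0.176, 0.18 , 0.184, 0.188, 0.192,
       0.196, 0.2  , 0.204, 0.208, 0.212, 0.216, 0.22 , 0.224, 0.228,
       0.232, 0.236]))
```

View pics/scene3.png

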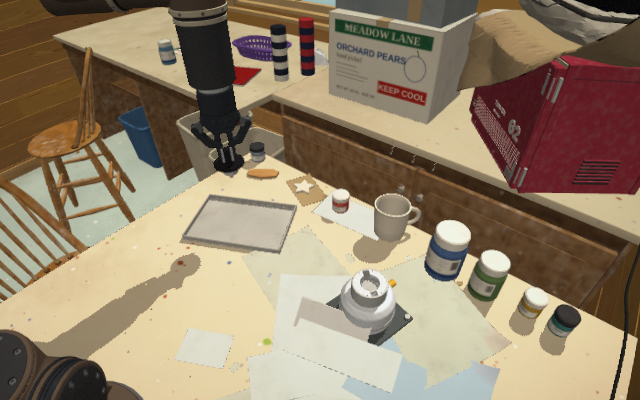

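View pics/wrist3.png

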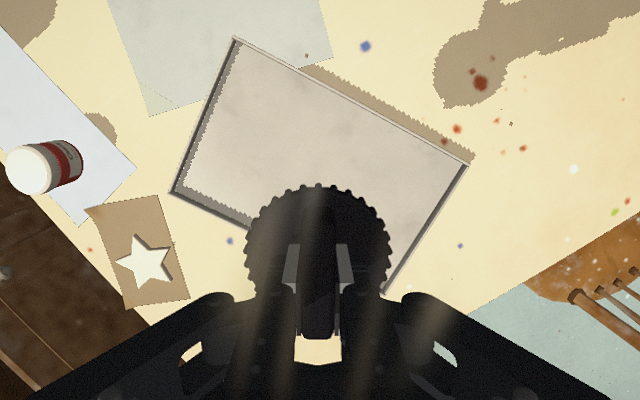

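The cap hangs level under the jaws, with the disc top about 3.5 mm below the TCP, over the tray at (240,220) in the scene view. I'll descend now.

Run:
```python
from h import *
c=cap("wrist");P=cloud(c);p=ctrl.observe()["eef_pos"]
d=P[(c["range_z"]>0)&(np.hypot(P[...,0]-p[0],P[...,1]-p[1])<.036)&(P[...,2]>.197)&(P[...,2]<.207)]
A=np.c_[d[:,:2]-p[:2],np.ones(len(d))];print(np.linalg.lstsq(A,d[:,2],rcond=None)[0])
```

```text
[0.0081032  0.01288154 0.20346994]
```

Call:
servo_tool(
  rows=[
    [[0,0,0,2,0,0,0],[0,0,0,5,0,0,0],[0,0,0,8,0,0,0],[0,0,0,11,0,0,0],[0,0,0,13,0,0,0],[0,0,0,14.5,0,0,0],[0,0,0,15.5,0,0,0],[0,0,0,16.2,0,0,0],[0,0,0,16.5,0,0,0],[0,0,0,16.5,0,0,0],[0,0,0,16.5,0,0,0]],
  ],
)

```text
t: 14.65
eef_pos: [0.5405, 0.196, 0.0427]
ee_rot: [0.0, 0.297, 0.955, 0.0]
wrist_force: [-0.5, 0.3, -1.1]
width: 0.012
```

```bash
python3 st.py
```

```text
14.65 pos [0.5405 0.196  0.0427] yaw 145.41050290350924 F [-0.4985  0.253  -1.0612] M [-0.0307  0.0332  0.0166] w 0.011990063495351172 q6 -1.2919532354871608
```

Call:
servo_tool(
  rows=[
    [[0,0,0,0.2,0,0,0],[0,0,0,0.4,0,0,0],[0,0,0,0.5,0,0,0],[0,0,0,0.5,0,0,0]],
  ],
)

```text
t: 15.05
eef_pos: [0.54, 0.1957, 0.0369]
ee_rot: [-0.0, 0.297, 0.955, -0.0]
wrist_force: [-0.3, 0.2, -1.3]
width: 0.0122
```

Call:
servo_tool(
  rows=[
    [[0,0,0,0.1,0,0,0],[0,0,0,0.1,0,0,0],[0,0,0,0.1,0,0,0]],
  ],
)

```text
t: 15.35
eef_pos: [0.5401, 0.1957, 0.036]
ee_rot: [-0.0, 0.297, 0.955, -0.0]
wrist_force: [1.4, 0.0, -0.7]
width: 0.0125
```

```bash
python3 st.py
```

```text
15.35 pos [0.5401 0.1957 0.036 ] yaw 145.4015929081994 F [ 1.3898  0.0399 -0.6958] M [-0.058   0.0257  0.0343] w 0.012493711721418886 q6 -1.291967263380495
```

Call:
servo_tool(
  rows=[
    [[0,0,0,0.07,0,0,0],[0,0,0,0.07,0,0,0],[0,0,0,0.07,0,0,0]],
  ],
)

```text
t: 15.65
eef_pos: [0.5402, 0.1958, 0.0357]
ee_rot: [0.0, 0.297, 0.955, 0.0]
wrist_force: [-0.7, -0.6, 5.2]
width: 0.0125
```

```bash
python3 st.py
```

```text
15.65 pos [0.5402 0.1958 0.0357] yaw 145.41783611144965 F [-0.7177 -0.5837  5.1597] M [-0.273   0.6616  0.0173] w 0.012516539263400649 q6 -1.291920436909551
```

Contact at 5 N. I'll release.

Call:
servo_tool(
  rows=[
    [[0,0,0,0,0,0,0],[0,0,0,0,0,0,0],[0.2,0,0,0,0,0,0],[0.3,0,0,0,0,0,0],[0.4,0,0,0,0,0,0],[0.5,0,0,0,0,0,0],[0.5,0,0,0,0,0,0],[0.5,0,0,0,0,0,0]],
  ],
  squeeze=20,
)

```text
t: 16.45
eef_pos: [0.5401, 0.1957, 0.0352]
ee_rot: [-0.0, 0.297, 0.955, -0.0]
wrist_force: [0.3, 0.6, 0.1]
width: 0.0428
```

```bash
python3 st.py; python3 -c "
from h import *
c=cap('wrist');cv2.imwrite('pics/w4.png',c['color'][:,:,::-1])"
```

```text
16.45 pos [0.5401 0.1957 0.0352] yaw 145.40343414503496 F [0.2527 0.5957 0.1117] M [ 0.0146 -0.0102  0.042 ] w 0.042816970834668414 q6 -1.2919048707702905
```

View pics/w4.png

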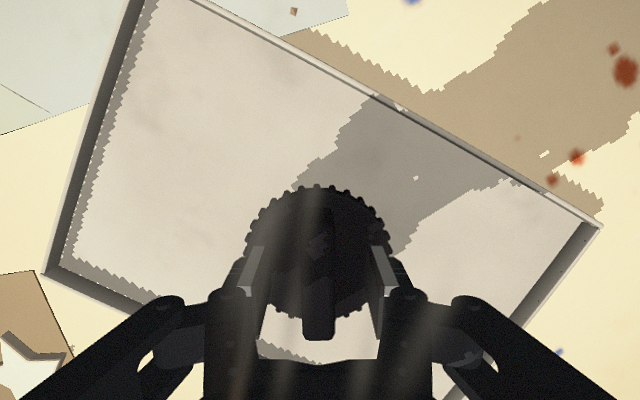

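The cap stands at (318,250) in the picture and the pads are clear of the bar on both sides. I'll retreat upward.

Call:
servo_tool(
  rows=[
    [[0.5,0,0,-0.5,0,0,0],[0.5,0,0,-1.5,0,0,0],[0.5,0,0,-3,0,0,0],[0.5,0,0,-5,0,0,0],[0.5,0,0,-8,0,0,0],[0.5,0,0,-11,0,0,0],[0.5,0,0,-14,0,0,0],[0.5,0,0,-16,0,0,0],[0.5,0,0,-17,0,0,0],[0.5,0,0,-17,0,0,0],[0.5,0,0,-17,0,0,0]],
  ],
)

```text
t: 17.6
eef_pos: [0.5395, 0.1955, 0.2046]
ee_rot: [-0.0, 0.297, 0.955, -0.0]
wrist_force: [-0.1, 0.3, 0.1]
width: 0.0429
```

```bash
python3 st.py
python3 - <<'E'
from h import *
for n in ["scene","wrist"]:
    c=cap(n);cv2.imwrite(f"pics/{n}5.png",c["color"][:,:,::-1]);P=cloud(c)
    ok=(c["range_z"]>0)&(np.hypot(P[...,0]-.54,P[...,1]-.196)<.06)
    d=P[ok&(P[...,2]>.028)&(P[...,2]<.037)];b=P[ok&(P[...,2]>.05)&(P[...,2]<.065)]
    print(n,"disc",np.median(d[:,2]),cv2.minEnclosingCircle((d[:,:2]*1000).astype(np.float32)),"bar",np.median(b[:,2]),np.linalg.lstsq(np.c_[d[:,:2],np.ones(len(d))],d[:,2],rcond=None)[0])
E
```

```text
17.6 pos [0.5395 0.1955 0.2046] yaw 145.39158087926097 F [-0.1087  0.2805  0.1158] M [-0.0145  0.0484 -0.0152] w 0.04287759514813614 q6 -1.2919529414883564
scene disc 0.031103594130480146 ((539.8194580078125, 194.8137664794922), 35.107177734375) bar 0.05554720011892822 [ 0.00179998 -0.00147215  0.03040731]
wrist disc 0.03213040287002156 ((538.9384155273438, 197.5864715576172), 35.47225570678711) bar 0.056435064904195746 [0.00115432 0.00321551 0.03084795]
```

View pics/scene5.png

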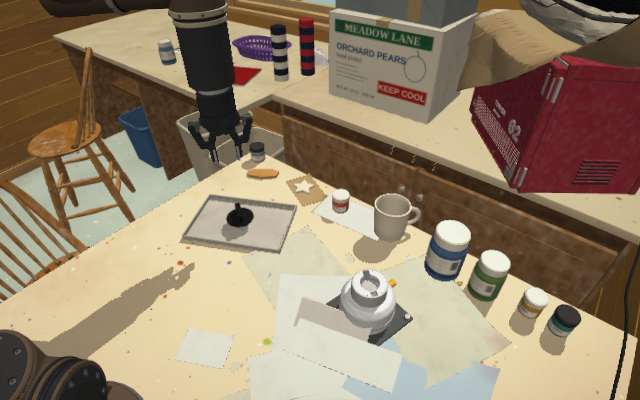

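View pics/wrist5.png

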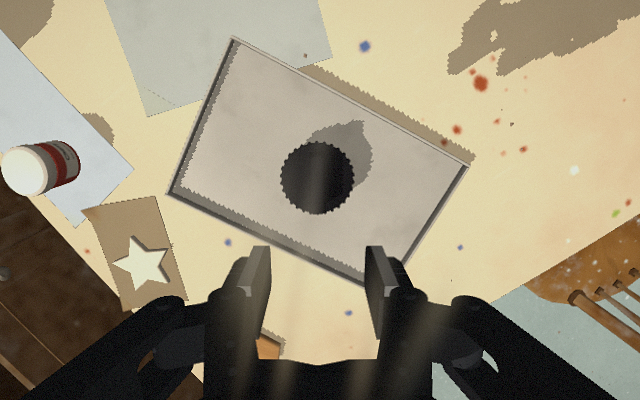

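The cap stands upright mid-tray, at scene (239,216) and wrist (318,178). Its disc is level at z ≈ 0.032 (expected 0.0325), the pot is open, and the bystanders look unmoved.

```bash
python3 -c "
from plant import ctrl
print(ctrl.close_job())"
```

```text
the job is handed in; nothing more can be done
None
```

The glaze pot is open and its cap stands upright on its stem in the middle of the grey tray. I handed the job in at about 17.7 s.

- **Opening:** I pressed the cap down about 6 mm, staying short of the hard stop and reading at most about 8 N. I turned it counter-clockwise until the end stop showed, after about 45° of turn and at 0.63 Nm. I then eased the twist back about 2.5° so it was not loaded, and let the cap up. It lifted out with only its own weight on the wrist.
- **Placing:** I lowered it until it touched the tray floor at about 5 N, opened the gripper and backed straight up.
- **Last checks:** The scene and wrist cameras put the disc at z 0.031–0.032 (0.0325 expected), level to within about 0.2°, and within about 2 mm of the tray centre I measured. The tray, mug, small pot and star look where they were, judged by eye only. The gripper is about 0.2 m up, touching nothing.
- **Disagreements:**
  - The camera estimates of the cap's position differed by 2–3 mm, so I used an average.
  - The upward force read about 2 N lower than the stated spring force while pressing, so I judged the depth by how far the tool had moved.
  - A brief side force of about 3 N during the lift went away after a nudge of about 0.5 mm.

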